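Swing the clamp over the meter and point out the relief valve

TASK

Get this meter body ready for its pressure test: push the blue swing arm gently round with the outside of the fingers, not gripping it, until it meets its stop with the clamp head over the bronze meter body. Then, for the point-and-call check before the pressure goes on, point straight down at the brass relief valve with the fingertips two to three centimetres above its top, keep still there for a good two seconds without touching it, and finish still pointing at it. Leave the meter body and the parts lying on the bench where they are, and do not touch the fittings on the header pipe.

Things in the scene. Friction and masses are not known exactly. Their poses are not given: they have to be found in the camera images.
- stand: Clamping stand fixed to the bench: a dark steel bedplate 150 x 335 x 12 mm carrying a steel column 42 mm across and 252 mm tall, and a round steel meter seat. Origin: on the column axis at bench height, z up. The seat's axis lies 220 mm from the column axis along the stand's -y. The swing arm turns about the column axis.
- swing_arm (a joint): Angle (rad) of the chipped blue swing arm about the column, growing anticlockwise seen from above: 0 parked, 1.4 hard on its stop with the clamp head centred over the seat. From the column the arm points along 3.312 rad + this value, anticlockwise from the stand's +x (so along its -y at the stop). It has a little friction (about 2 to 4 N at 160 mm from the axis) and stays where it is left.
- clamp_head (a point): Centre of the underside of the clamp head at the arm's free end, 220 mm from the column axis, 140 mm above the bench, 15 mm above the meter's rim; x points outward along the arm, z up. Head 80 mm across; its screw head, the top, is at 258 mm. The arm's beam is a bar 40 mm wide from 185 to 225 mm above the bench, its flat sides free from 40 to 190 mm from the column axis.
- meter_body: New bronze water meter body, 100 mm across its open round top, 95 mm tall, with two threaded pipe ends 32 mm across, 170 mm end to end along its x. It stands loose on the stand's seat. Origin: centre of its underside, 30 mm above the bench.
- header: Test header fixed to the bench: a level steel pipe 48 mm across and 240 mm long along its x, with three upright sockets 80 mm apart (at its x = -80, 0, +80 mm), in any order holding the relief valve, the vent cock and the gauge. Origin: below the middle of the pipe at bench height. Socket tops are 90 mm above the bench.
- relief_valve: Brass pressure relief valve screwed upright into one of the sockets: hexagon foot, round body with one stubby sideways outlet ending in a hexagon (it reaches 38 mm from the axis along the valve's y), tall slotted spring bonnet 27 mm across, adjusting screw with lock nut on top. 100 mm tall, hexagons up to 40 mm across. Origin: on its axis at its foot, 90 mm above the bench; z up.
- valve_top (a point): Top centre of the relief valve's adjusting screw, the highest point on the valve's axis, 190 mm above the bench.
- vent_cock: Brass vent cock in another socket: 72 mm tall, slender, with a level T-bar 63 mm long on top and a small side nozzle. Origin: on its axis at its foot, 90 mm above the bench.
- gauge: Pressure gauge in another socket: upright round steel case 66 mm across with a white dial on a brass stem, 101 mm tall. Origin: on its stem's axis at its foot, 90 mm above the bench; the dial looks along its -x.
- register_lid: Black nylon register lid lying loose on the bench, a shallow round cap 94 mm across and 22 mm tall with a hinge tab. Origin: centre of its underside.
- flange_a: Lower of a pair of round steel flange plates stacked loose on the bench, 105 mm across, 14 mm thick, four bolt holes. Origin: centre of its underside.
- flange_b: Upper of the two steel flange plates, the same size, lying on the lower one. Origin: centre of its underside, 14 mm above the bench.
There are look-alikes about, which are no part of the job. Leave any green or red look-alike of the meter_body alone.

How it is judged:
By the outcome, as a careful person would: the job done as asked, in the order asked, and still so for the second after the job is handed in, with the robot touching nothing.
It also fails if it takes over 51 s, if anything falls off the work surface, if the arm or the gripper's body presses on something with over 40 N, if the wrist force passes 120 N, or if a joint passes its speed limit or range.

ROBOT

A 6-joint arm with a two-finger parallel gripper is mounted at the origin on the work surface. World frame = base frame: x ahead of the robot, y to its left, z up, the work surface at z = 0. Lengths are in mm, angles in rad, forces in N, time in s.
With the tool pointing down it reaches from about 375 to 975 mm from the base axis. Payload 3.8 kg.
Tool frame: the origin (TCP) lies between the finger pads, 19 mm behind the fingertips; this is the grasp point; z points along the fingers, y is the line along which they close (so a half turn about z gives the same grasp; the last joint's range is limited). The gripper opens to 85 mm and grips with 20 to 120 N. Pads are 22 mm wide; open, the fingers measure 114 mm over their backs; the gripper's body (76 mm by 85 mm) begins 54 mm behind the grasp point. The pads swing forward as they close: fully open they stand 13 mm farther back than shut.
Start: joints at [-1.338, 0.264, 1.604, -0, 1.274, -0.037], TCP at [179.908, -650.578, 249.98] pointing down, gripper open.
Joint ranges: [-2.63, 2.63], [-0.94, 2.18], [0.31, 2.57], [-1.31, 4.45], [0, 2.66], [-2.55, 2.55]. Speed limits (rad/s): [2.57, 2.57, 3.14, 3.14, 3.14, 3.14].

INTERFACE

Orientations are given as [roll, pitch, yaw] about the fixed x, y, z axes, in that order (R = Rz(yaw) Ry(pitch) Rx(roll)).
In Python, from bench import bot, capture gives the robot as it stands. The module is installed in compiled form; this text tells all that it offers.
- The arm moves only by the tool play_rows, never from a script. Its arguments are lists of equal length, an entry for each row: "fingers": the closure, from -1 (fully open) to 1 (shut); "xyz": the shift along the tool's x, y, z in m, a list of three; "spin": the turn about the tool's z in degrees. A call has 1 to 12 rows; each row shifts and turns the commanded pose from where the row before left it, along the tool's axes as they then stand; what a row does not reach is not made up. A row lasts 1/8 s, in which the tool goes at most 62.5 mm and 10.7 degrees, less where a joint would pass 70% of its speed; a pose out of reach is approached as far as the arm can. A call is refused whole if a number of a shift passes 0.0625 or a number of a turn 10.7, either way. A call with a gripper value outside its range is refused whole. The fingers move at their own pace and stop on an object; the grip force is fixed at half the most. Time passes only in rows, so rows that do not move let the fingers close. It gives the time, the measured TCP pose, the force, the opening and the grip force at its end, in the units of the state.
- bot.observe(): the state, without advancing time (a new reading comes with each control period).
- capture(name): name is "side" or "top"; returns a dict with "color" (384x512x3 uint8, red, green, blue), "camera_matrix" (3x3 intrinsics, pixels), "dist_coeffs" ([k1, k2, p1, p2, k3] as OpenCV has them; the pictures are not rectified), "origin" and "attitude" of the camera in the world. Camera axes: x right, y down, z forward; pixel columns grow to the right and rows downward; lengths in mm; the calibration is good to about 2 mm. A picture is of the moment at which its call begins. There is no depth.
- bot.hand_in(): hands the job in; it is judged then, once.
The state is a dict: "clock": time; "qpos": joint angles; "joint_velocities": joint speeds; "tau": joint torques, N m; "tcp_pos": TCP position; "eef_rot": TCP orientation; "ft_force": force on the tool from outside, world axes, zero at the start; "torque": the same for the moment, N m; "opening": finger opening in mm; "grasp_force": force on a finger pad.
Only numpy, scipy, OpenCV 4.12 (cv2) and the standard library are available. Lean on these libraries where they do the work, as an engineer would, in place of code of your own. Each camera call takes 0.05 s, during which the arm holds its last target. There are 200 camera calls.

## Working session

There is one attempt and no reset: what is moved stays moved. The work goes in short steps, Python scripts to look and compute and a tool call to move; the robot and the scene stay as the last step left them, time stands still between calls to the robot, and variables do not carry over. Pictures are saved under pics/ and viewed, at most 10 in all, crops included, and the job is handed in when it is done.

Besides the shell and the picture viewer there is one more tool, called after "Call:" by a JSON object that holds its "fn" and its "kwargs", one argument or row to a line. play_rows: Moves the arm, as the interface text tells. Its arguments: {"type":"object","properties":{"fingers":{"type":"array"},"xyz":{"type":"array"},"spin":{"type":"array"}},"required":["fingers","xyz","spin"]}

```bash
mkdir -p pics; cat > h.py <<'E'
import numpy as np, cv2
from scipy.spatial.transform import Rotation as R
from bench import bot, capture
def rot(a):
    a=np.array(a,float)
    return a if a.shape==(3,3) else R.from_euler('xyz',a).as_matrix()
def ray(c,uv):
    p=cv2.undistortPoints(np.array([[uv]],float),np.array(c["camera_matrix"]),np.array(c["dist_coeffs"],float))[0,0]
    return np.array(c["origin"],float), rot(c["attitude"])@np.array([p[0],p[1],1])
def onz(c,uv,z):
    o,d=ray(c,uv); return o+d*(z-o[2])/d[2]
def proj(c,P):
    A=rot(c["attitude"]); P=np.atleast_2d(np.array(P,float))
    q=(P-np.array(c["origin"]))@A
    return cv2.projectPoints(q,np.zeros(3),np.zeros(3),np.array(c["camera_matrix"]),np.array(c["dist_coeffs"],float))[0][:,0]
E
python3 - <<'E'
from h import *
import pickle
d={}
for n in("side","top"):
    c=capture(n); d[n]=c
    cv2.imwrite(f"pics/{n}0.png",cv2.resize(c["color"][:,:,::-1],(800,600),interpolation=cv2.INTER_CUBIC))
    print(n,c["origin"],c["attitude"],c["camera_matrix"])
pickle.dump(d,open("c0.pkl","wb"))
print(bot.observe())
E
```

```text
side [145.97713538 588.51324839 748.10715488] [-2.30632002  0.00991641 -2.50087352] [[386.05739384   0.         258.03891066]
 [  0.         386.05739384 189.94899675]
 [  0.           0.           1.        ]]
top [ 317.88557544   45.34935712 1371.16903144] [-2.97105565 -0.01018446 -1.56393189] [[453.62398622   0.         259.71437559]
 [  0.         453.62398622 194.16362553]
 [  0.           0.           1.        ]]
{'clock': 0.1, 'qpos': array([-1.33792695e+00,  2.64679179e-01,  1.60526422e+00,  2.43018342e-06,
        1.27370282e+00, -3.68669846e-02]), 'joint_velocities': array([-6.14768755e-04, -1.07311853e-03, -2.29588371e-03, -8.83443043e-06,
       -1.91468233e-04, -2.47654069e-03]), 'tau': array([ 3.20219942e-04, -5.16708148e+01, -3.68587947e+01, -7.40058886e-05,
        6.26404901e-03,  1.57964564e-05]), 'tcp_pos': array([ 179.74593841, -649.96859769,  248.77110395]), 'eef_rot': array([-3.13954057e+00, -7.80123263e-05,  2.69735571e-01]), 'ft_force': array([-0.08141877,  0.39266305,  0.35764817]), 'torque': array([ 0.01674544,  0.00362795, -0.01380768]), 'grasp_force': 0.0, 'opening': 85.47372816706589}
```

View pics/side0.png

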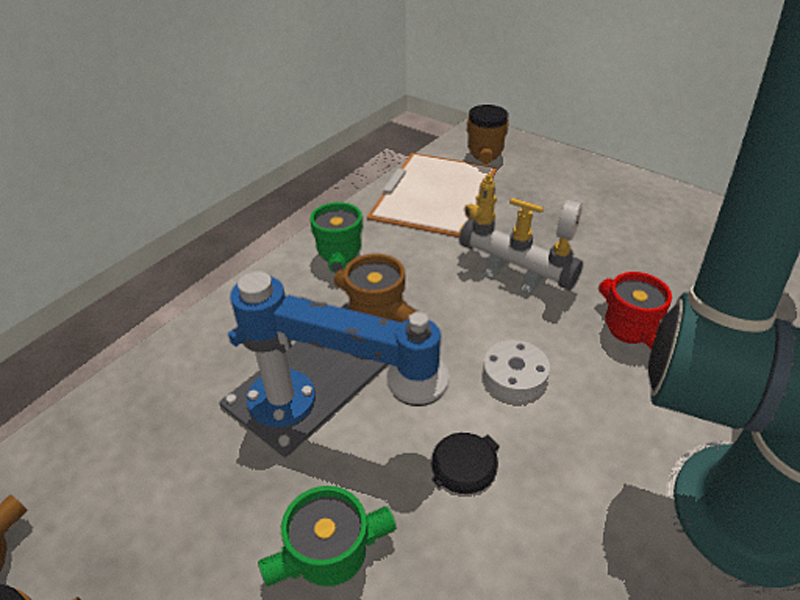

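View pics/top0.png

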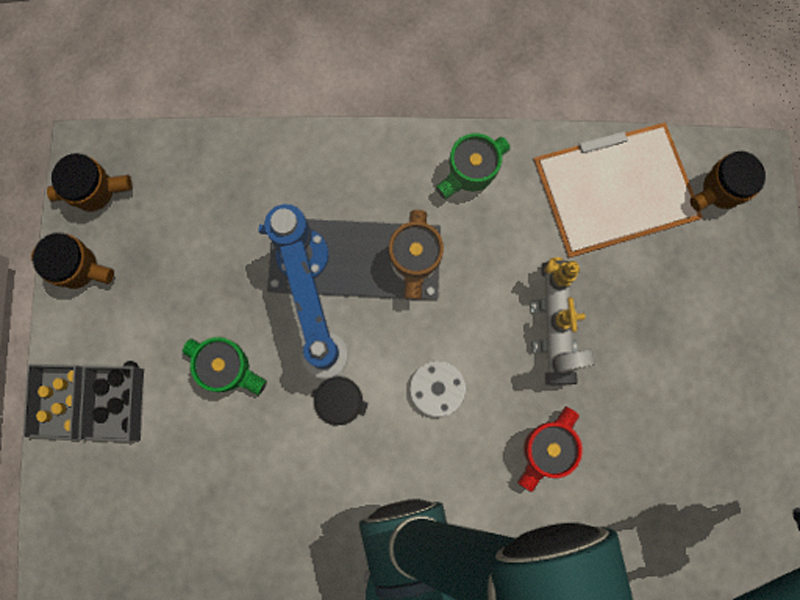

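The top view (800 px scale) shows the stand column cap at (284,220), the arm's screw head at (318,349), and the bronze meter on the seat at (416,250). The header is at x≈560, with three fittings:
- (565,272): tall, with a slotted bonnet and a side outlet. This fits the relief valve.
- (568,317): T-bar, so the vent cock.
- (575,360): round case, so the gauge.

Next I measure these points and confirm with an enlarged crop.

```bash
python3 - <<'E'
from h import *
import pickle
d=pickle.load(open("c0.pkl","rb")); t=d["top"]; s=d["side"]
k=512/800
pt=lambda u,v:((u+.5)*k-.5,(v+.5)*k-.5)
def tri(a,b):
    o1,d1=ray(t,pt(*a)); o2,d2=ray(s,pt(*b)); 
    A=np.c_[d1,-d2]; x=np.linalg.lstsq(A,o2-o1,rcond=None)[0]; p,q=o1+d1*x[0],o2+d2*x[1]
    return ((p+q)/2).round(1), np.linalg.norm(p-q).round(1)
print("col",onz(t,pt(284,220),252),onz(s,pt(256,280),252))
print("screw",onz(t,pt(318,349),258),onz(s,pt(419,320),258))
print("seat/meter",onz(t,pt(416,250),120), onz(s,pt(375,278),120))
print("valve side",onz(s,pt(488,178),190),"vent",onz(t,pt(568,317),160),onz(s,pt(526,206),160))
def crop(c,x0,y0,x1,y1,n,f): cv2.imwrite(n,cv2.resize(c["color"][y0:y1,x0:x1,::-1],None,fx=f,fy=f,interpolation=cv2.INTER_CUBIC))
a=t["color"][155:255,335:395,::-1]; b=s["color"][100:200,285:385,::-1]
z=lambda i:cv2.resize(i,None,fx=5,fy=5,interpolation=cv2.INTER_CUBIC)
cv2.imwrite("pics/crop0.png",np.hstack([z(a),z(b)]))
E
```

```text
col [648.47760293 236.86254821 252.        ] [649.46139349 236.88008796 252.        ]
screw [435.83634127 173.90172763 258.        ] [435.3276973 178.4036357 258.       ]
seat/meter [632.52459157  16.75080166 120.        ] [630.30889825  26.06873469 120.        ]
valve side [ 586.0408427  -243.06277748  190.        ] vent [ 505.35672549 -248.43069156  160.        ] [ 507.81799702 -246.03184498  160.        ]
```

View pics/crop0.png

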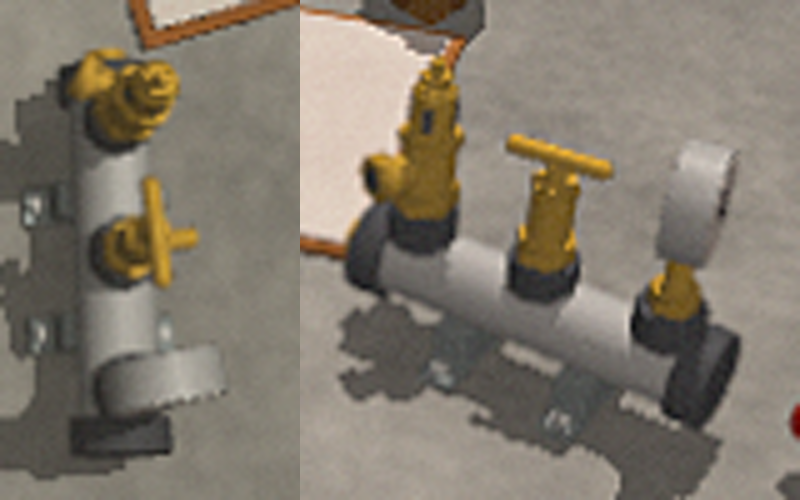

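Both views agree on the measurements: the column is at (649,237), the seat is 218 mm from it, and the screw is 221 mm away (given 220). The crop confirms the relief valve as the far fitting. It has a tall slotted bonnet and a side outlet, with its screw top at crop top-view (158,80) and side-view (438,62). The vent cock has the T-bar and the gauge has the round case. I'm rising, shutting the fingers and crossing over now.

Call:
{"fn": "play_rows", "kwargs": {
  "fingers": [1,1,1,1,1,1,1,1,1,1,1,1],
  "xyz": [
    [0,0,-0.03],
    [0,0,-0.03],
    [0.04,-0.035,0],
    [0.04,-0.035,0],
    [0.04,-0.035,0],
    [0.04,-0.035,0],
    [0.04,-0.035,0],
    [0.04,-0.035,0],
    [0.04,-0.035,0],
    [0.04,-0.035,0],
    [0.04,-0.035,0],
    [0.04,-0.035,0]
  ],
  "spin": [0,0,0,0,0,0,0,0,0,0,0,0]
}}

```text
clock: 1.6
tcp_pos: [472.6, -204.9, 309.6]
eef_rot: [-3.141, 0.0, 0.27]
ft_force: [0.4, 0.9, -0.3]
opening: -0.1
grasp_force: 0.0
```

```bash
python3 - <<'E'
from h import *
import pickle
d=pickle.load(open("c0.pkl","rb")); t=d["top"]; s=d["side"]
T=(335+158/5-.4,155+80/5-.4); S=(285+138/5-.4,100+62/5-.4)
print(onz(t,T,190),onz(s,S,190))
o1,d1=ray(t,T);o2,d2=ray(s,S)
x=np.linalg.lstsq(np.c_[d1,-d2],o2-o1,rcond=None)[0];print(o1+d1*x[0],o2+d2*x[1])
o=bot.observe();print(o["tcp_pos"],o["eef_rot"])
E
```

```text
[ 588.31841804 -251.93286271  190.        ] [ 590.67517313 -251.23386142  190.        ]
[ 588.33375785 -251.94972551  189.93300033] [ 590.52771679 -250.9554117   190.1850614 ]
[ 472.58759167 -204.94800187  309.59292313] [-3.14137946e+00  3.48397740e-04  2.69744026e-01]
```

The valve top is (589,-251.5), and its triangulated height of 190 matches the description. Continuing to the standoff beside the arm.

Call:
{"fn": "play_rows", "kwargs": {
  "fingers": [1,1,1,1,1,1,1,1,1,1],
  "xyz": [
    [0.0163,-0.0444,0],
    [0.0163,-0.0444,0],
    [0.0163,-0.0444,0],
    [0.0163,-0.0444,0],
    [0.0163,-0.0444,0],
    [0.0163,-0.0444,0],
    [0.0163,-0.0444,0],
    [0.0163,-0.0444,0],
    [0.0163,-0.0444,0],
    [0.0163,-0.0444,0]
  ],
  "spin": [0,0,0,0,0,0,0,0,0,0]
}}

```text
clock: 2.85
tcp_pos: [510.6, 266.2, 309.4]
eef_rot: [3.141, 0.001, 0.27]
ft_force: [1.4, 0.2, 0.5]
opening: 0.2
grasp_force: 0.0
```

Call:
{"fn": "play_rows", "kwargs": {
  "fingers": [1,1,1,1,1],
  "xyz": [
    [0,0,0.03],
    [0,0,0.03],
    [0,0,0.025],
    [0,0,0.014],
    [0,0,0]
  ],
  "spin": [0,0,0,0,0]
}}

```text
clock: 3.48
tcp_pos: [510.1, 264.3, 209.6]
eef_rot: [3.141, 0.003, 0.27]
ft_force: [0.1, -1.5, 0.2]
opening: -0.2
grasp_force: 0.0
```

```bash
python3 - <<'E'
from h import *
for n in ("side",):
    c=capture(n); cv2.imwrite("pics/side1.png",cv2.resize(c["color"][120:320,100:360,::-1],None,fx=3,fy=3))
o=bot.observe();print(o["tcp_pos"],o["eef_rot"],o["ft_force"])
E
```

```text
[510.89845846 264.66943078 210.96998187] [3.14153252e+00 4.46382316e-04 2.69673460e-01] [ 0.44538754 -0.19758441  0.37272287]
```

View pics/side1.png

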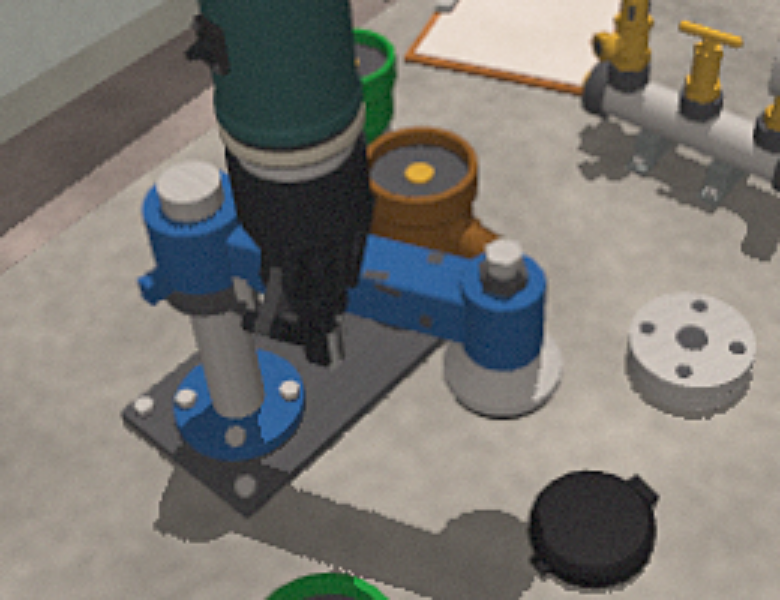

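The picture shows the shut fingers beside the beam on its +y side, at crop (320,340), clear of it. Next I close the gap gently and push round the arc.

Call:
{"fn": "play_rows", "kwargs": {
  "fingers": [1,1,1,1,1,1,1,1,1,1,1],
  "xyz": [
    [0,0.008,0],
    [0,0.008,0],
    [0,0.008,0],
    [0,0.006,0],
    [-0.0017,0.0066,0],
    [-0.0017,0.0066,0],
    [-0.0017,0.0066,0],
    [-0.0017,0.0066,0],
    [-0.0017,0.0066,0],
    [-0.0017,0.0066,0],
    [-0.0017,0.0066,0]
  ],
  "spin": [0,0,0,0,-3,-3,-3,-3,-3,-3,-3]
}}

```text
clock: 4.9
tcp_pos: [527.6, 190.2, 211.5]
eef_rot: [-3.14, -0.003, 0.638]
ft_force: [-0.1, 4.8, -0.1]
opening: -0.1
grasp_force: 2.0
```

Call:
{"fn": "play_rows", "kwargs": {
  "fingers": [1,1,1,1,1,1,1,1,1,1],
  "xyz": [
    [-0.0017,0.0066,0],
    [-0.0017,0.0066,0],
    [-0.0017,0.0066,0],
    [-0.0017,0.0066,0],
    [-0.0017,0.0066,0],
    [-0.0017,0.0066,0],
    [-0.0017,0.0066,0],
    [-0.0017,0.0066,0],
    [-0.0017,0.0066,0],
    [-0.0017,0.0066,0]
  ],
  "spin": [-3,-3,-3,-3,-3,-3,-3,-3,-3,-3]
}}

```text
clock: 6.15
tcp_pos: [565.7, 135.1, 210.9]
eef_rot: [-3.139, -0.001, 1.162]
ft_force: [-2.1, 4.7, 1.2]
opening: -0.1
grasp_force: 1.9
```

```bash
python3 - <<'E'
from h import *
c=capture("top"); cv2.imwrite("pics/top2.png",cv2.resize(c["color"][100:260,130:390,::-1],None,fx=3,fy=3))
o=bot.observe();print(o["tcp_pos"],o["eef_rot"],o["ft_force"])
E
```

```text
[566.60460813 134.17701757 211.02342877] [-3.14109214e+00 -7.14340089e-04  1.16300195e+00] [ 1.15979818 -0.65305325 -0.59853191]
```

View pics/top2.png

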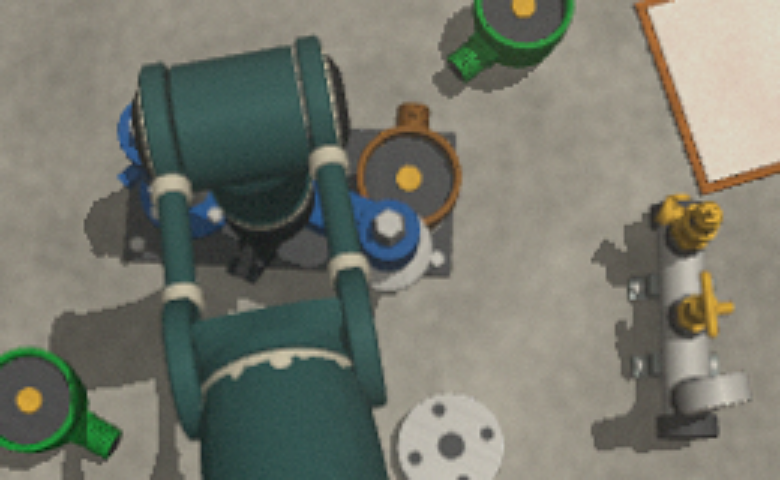

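The arm is following at about 5 N, with the head at crop (390,230) approaching the meter at (410,178). Continuing more slowly.

Call:
{"fn": "play_rows", "kwargs": {
  "fingers": [1,1,1,1,1,1,1],
  "xyz": [
    [-0.0017,0.0066,0],
    [-0.0017,0.0066,0],
    [-0.0017,0.0066,0],
    [-0.0017,0.0066,0],
    [-0.0009,0.0033,0],
    [-0.0009,0.0033,0],
    [-0.0006,0.0022,0]
  ],
  "spin": [-3,-3,-3,-3,-1.5,-1.5,-1]
}}

```text
clock: 7.08
tcp_pos: [597.1, 115.3, 210.8]
eef_rot: [-3.141, 0.0, 1.44]
ft_force: [-2.9, 2.3, 0.1]
opening: -0.2
grasp_force: 1.4
```

Call:
{"fn": "play_rows", "kwargs": {
  "fingers": [1,1],
  "xyz": [
    [-0.0006,0.0022,0],
    [-0.0006,0.0022,0]
  ],
  "spin": [-1,-1]
}}

```text
clock: 7.32
tcp_pos: [601.4, 113.6, 210.8]
eef_rot: [-3.141, 0.0, 1.475]
ft_force: [-2.9, 1.4, 0.1]
opening: 0.1
grasp_force: 1.4
```

Small steps, watching for the rise in force at the stop.

Call:
{"fn": "play_rows", "kwargs": {
  "fingers": [1,1],
  "xyz": [
    [0,0.0015,0],
    [0,0.0015,0]
  ],
  "spin": [-0.5,-0.5]
}}

```text
clock: 7.58
tcp_pos: [604.3, 112.7, 210.8]
eef_rot: [-3.141, 0.001, 1.492]
ft_force: [-2.6, -0.7, -0.2]
opening: 0.0
grasp_force: 1.6
```

Call:
{"fn": "play_rows", "kwargs": {
  "fingers": [1,1],
  "xyz": [
    [0,0.001,0],
    [0,0.001,0]
  ],
  "spin": [0,0]
}}

```text
clock: 7.82
tcp_pos: [606.2, 112.4, 210.8]
eef_rot: [-3.141, 0.001, 1.491]
ft_force: [-3.2, -2.6, 0.7]
opening: -0.1
grasp_force: 1.7
```

Call:
{"fn": "play_rows", "kwargs": {
  "fingers": [1,1],
  "xyz": [
    [0,0.001,0],
    [0,0.001,0]
  ],
  "spin": [0,0]
}}

```text
clock: 8.07
tcp_pos: [608.4, 112.8, 210.9]
eef_rot: [-3.141, 0.0, 1.491]
ft_force: [-3.7, -2.8, 0.0]
opening: 0.0
grasp_force: 1.7
```

Call:
{"fn": "play_rows", "kwargs": {
  "fingers": [1,1],
  "xyz": [
    [0,0.001,0],
    [0,0.001,0]
  ],
  "spin": [-0.5,-0.5]
}}

```text
clock: 8.32
tcp_pos: [608.6, 112.4, 210.9]
eef_rot: [-3.137, 0.001, 1.509]
ft_force: [-11.2, -3.3, 4.3]
opening: -0.4
grasp_force: 5.7
```

Call:
{"fn": "play_rows", "kwargs": {
  "fingers": [1,1],
  "xyz": [
    [0,0.001,0],
    [0,0.001,0]
  ],
  "spin": [-0.5,-0.5]
}}

```text
clock: 8.57
tcp_pos: [608.7, 112.2, 210.9]
eef_rot: [-3.133, 0.002, 1.527]
ft_force: [-17.7, -3.6, 8.9]
opening: -0.0
grasp_force: 9.0
```

```bash
python3 - <<'E'
from h import *
c=capture("top"); cv2.imwrite("pics/top3.png",cv2.resize(c["color"][100:260,130:390,::-1],None,fx=3,fy=3))
o=bot.observe();print(o["tcp_pos"],o["eef_rot"],o["ft_force"])
E
```

```text
[608.62711056 112.19142195 210.9021291 ] [-3.13259157e+00  1.80547019e-03  1.52716057e+00] [-16.52051729  -3.49747428   7.57296639]
```

View pics/top3.png

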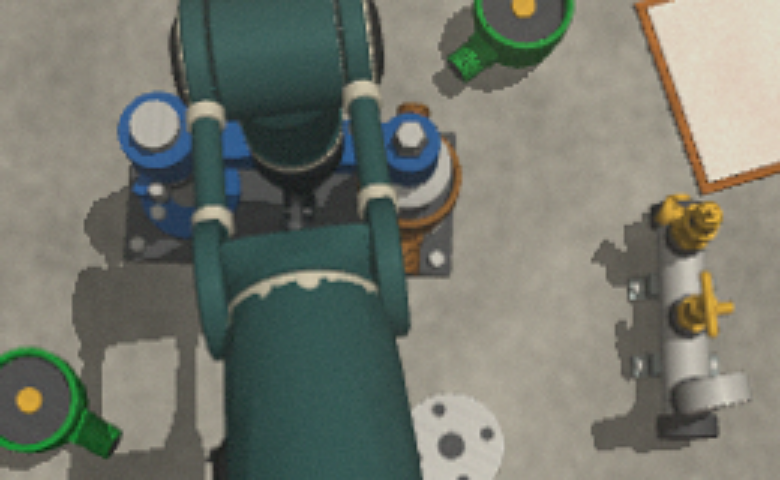

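The force rose to about 17 N with no further motion, so the arm is on its stop. The screw head, at crop (410,138), is now over the meter. Backing off, rising, and taking a clear check.

Call:
{"fn": "play_rows", "kwargs": {
  "fingers": [1,1,1,1,1,1,1,1,1],
  "xyz": [
    [0,-0.003,0],
    [0,-0.01,0],
    [0,-0.02,0],
    [0,-0.03,0],
    [0,0,-0.02],
    [0,0,-0.04],
    [0,0,-0.03],
    [0,0,-0.01],
    [0,0,0]
  ],
  "spin": [0,0,0,0,0,0,0,0,0]
}}

```text
clock: 9.75
tcp_pos: [550.6, 115.8, 312.2]
eef_rot: [3.139, -0.001, 1.526]
ft_force: [-0.4, -0.4, 0.3]
opening: -0.1
grasp_force: 0.0
```

```bash
python3 - <<'E'
from h import *
c=capture("top"); o=bot.observe(); A=rot(o["eef_rot"])
print(o["tcp_pos"],o["eef_rot"])
print("tool shift", A.T@(np.array([589.3,-251.5,310])-o["tcp_pos"]))
scr=onz(c,(130+410/3-.3,100+138/3-.3),258); print("screw",scr)
cv2.imwrite("pics/top4.png",cv2.resize(c["color"][100:260,130:390,::-1],None,fx=3,fy=3))
E
```

```text
[549.75164362 115.61015655 310.70957863] [ 3.14121796e+00 -1.56495771e-04  1.52647435e+00]
tool shift [-364.9974521    55.77499069    0.67335666]
screw [634.80105761  19.27805238 258.        ]
```

View pics/top4.png

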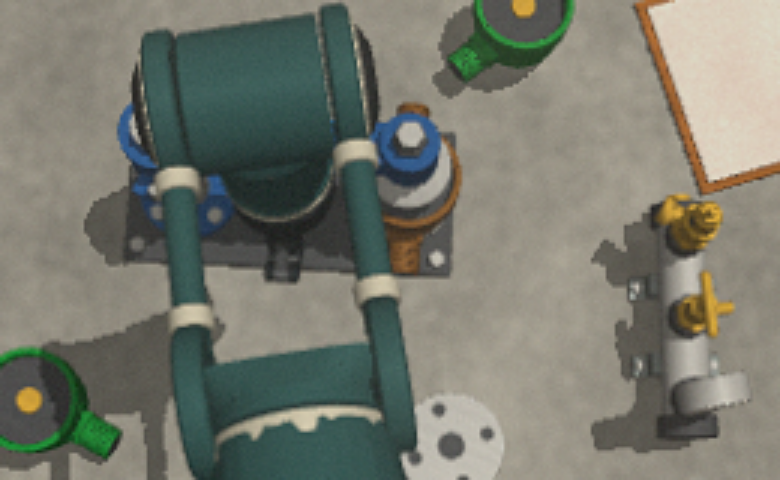

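The head stayed at (635,19), over the seat at about (632,18). Now to the valve.

Call:
{"fn": "play_rows", "kwargs": {
  "fingers": [1,1,1,1,1,1,1,1,1,1,1,1],
  "xyz": [
    [-0.02,0.003,0],
    [-0.04,0.006,0],
    [-0.04,0.006,0],
    [-0.04,0.006,0],
    [-0.04,0.006,0],
    [-0.04,0.006,0],
    [-0.04,0.006,0],
    [-0.04,0.006,0],
    [-0.04,0.006,0],
    [-0.025,0.005,0],
    [0,0,0],
    [0,0,0]
  ],
  "spin": [0,0,0,0,0,0,0,0,0,0,0,0]
}}

```text
clock: 11.3
tcp_pos: [588.9, -251.1, 310.3]
eef_rot: [-3.141, -0.001, 1.526]
ft_force: [-0.2, 0.9, 0.6]
opening: -0.4
grasp_force: 0.0
```

```bash
python3 - <<'E'
from h import *
o=bot.observe(); A=rot(o["eef_rot"])
print(o["tcp_pos"],o["eef_rot"])
print("tool shift", A.T@(np.array([589.3,-251.5,234.5])-o["tcp_pos"]))
E
```

```text
[ 588.93866522 -251.12980383  310.33688229] [-3.14052705e+00 -1.11933210e-03  1.52634054e+00]
tool shift [-0.4386587   0.45824139 75.83599354]
```

Call:
{"fn": "play_rows", "kwargs": {
  "fingers": [1,1,1,1,1,1,1],
  "xyz": [
    [0,0,0.02],
    [0,0,0.02],
    [0,0,0.015],
    [0,0,0.01],
    [0,0,0.0075],
    [0,0,0.003],
    [0,0,0]
  ],
  "spin": [0,0,0,0,0,0,0]
}}

```text
clock: 12.18
tcp_pos: [589.4, -251.7, 235.7]
eef_rot: [3.141, 0.0, 1.526]
ft_force: [-0.1, 0.4, -0.5]
opening: -0.0
grasp_force: 0.0
```

```bash
python3 - <<'E'
from h import *
c=capture("side"); o=bot.observe(); print(o["tcp_pos"],o["eef_rot"],o["ft_force"],o["opening"])
x,y,_=o["tcp_pos"]
print("tip",proj(c,o["tcp_pos"]-[0,0,19]),"valve",proj(c,[589.3,-251.5,190]))
a=c["color"][70:210,230:380,::-1]
cv2.imwrite("pics/side5.png",cv2.resize(a,None,fx=4,fy=4,interpolation=cv2.INTER_CUBIC))
E
```

```text
[ 589.52343877 -251.78472854  236.0033979 ] [3.14078368e+00 3.18382061e-04 1.52633785e+00] [-0.18909733 -0.0637804   0.80402697] 0.09118546528870139
tip [[313.44328069 103.48596272]] valve [[312.67462949 112.1115569 ]]
```

View pics/side5.png

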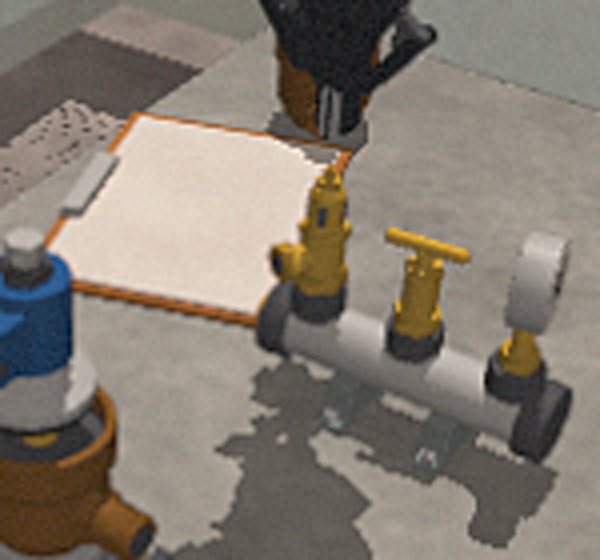

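The fingertips, at crop (331,137), are directly over the valve's screw at (331,168), about 25 mm above it. I'll hold still for 3.75 s with a 1 mm trim first.

Call:
{"fn": "play_rows", "kwargs": {
  "fingers": [1,1,1,1,1,1,1,1,1,1,1,1],
  "xyz": [
    [0,0,0.001],
    [0,0,0],
    [0,0,0],
    [0,0,0],
    [0,0,0],
    [0,0,0],
    [0,0,0],
    [0,0,0],
    [0,0,0],
    [0,0,0],
    [0,0,0],
    [0,0,0]
  ],
  "spin": [0,0,0,0,0,0,0,0,0,0,0,0]
}}

```text
clock: 13.72
tcp_pos: [589.3, -251.6, 234.5]
eef_rot: [3.142, 0.0, 1.526]
ft_force: [0.2, -0.1, -0.5]
opening: 0.5
grasp_force: 0.0
```

Call:
{"fn": "play_rows", "kwargs": {
  "fingers": [1,1,1,1,1,1,1,1,1,1,1,1],
  "xyz": [
    [0,0,0],
    [0,0,0],
    [0,0,0],
    [0,0,0],
    [0,0,0],
    [0,0,0],
    [0,0,0],
    [0,0,0],
    [0,0,0],
    [0,0,0],
    [0,0,0],
    [0,0,0]
  ],
  "spin": [0,0,0,0,0,0,0,0,0,0,0,0]
}}

```text
clock: 15.22
tcp_pos: [589.3, -251.6, 234.5]
eef_rot: [3.142, -0.0, 1.526]
ft_force: [0.4, 0.3, 0.5]
opening: -0.0
grasp_force: 0.0
```

Call:
{"fn": "play_rows", "kwargs": {
  "fingers": [1,1,1,1,1,1],
  "xyz": [
    [0,0,0],
    [0,0,0],
    [0,0,0],
    [0,0,0],
    [0,0,0],
    [0,0,0]
  ],
  "spin": [0,0,0,0,0,0]
}}

```text
clock: 15.98
tcp_pos: [589.2, -251.6, 234.5]
eef_rot: [-3.142, -0.0, 1.526]
ft_force: [-0.3, 0.1, -0.5]
opening: -0.0
grasp_force: 0.0
```

```bash
python3 - <<'E'
from h import *
o=bot.observe(); print(o["clock"],o["tcp_pos"],o["ft_force"],o["joint_velocities"].round(3))
print(bot.hand_in())
E
```

```text
15.975 [ 589.24108753 -251.59629942  234.48636169] [-0.26552976  0.10234959 -0.49243778] [-0.    -0.002  0.001 -0.001 -0.001  0.   ]
the job is handed in; nothing more can be done
None
```

I pushed the swing arm onto its stop with the clamp head over the bronze meter body, then held the fingertips about 25 mm above the relief valve for over 3 s without touching it, and handed the job in at 16 s still pointing at it; no verdict came back.

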